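Check the warmed cup and put the thermometer away

ROBOT

A 6-joint arm with a two-finger parallel gripper is mounted at the origin on the work surface. World frame = base frame: x ahead of the robot, y to its left, z up, the work surface at z = 0. Lengths are in mm, angles in degrees, forces in N, time in s.
With the tool pointing down it reaches from about 300 to 850 mm from the base axis. Payload 4.2 kg.
Tool frame: the origin (TCP) lies midway between the tips of the shut fingers; the grasp point (between the pads) lies 19 mm behind it (env.grip_point_offset is the distance from the TCP to the grasp point, in mm); z points along the fingers, x is the direction in which the jaws open and shut, and the axes are right-handed (so a half turn about z gives the same grasp; the last joint's range is limited). The gripper opens to 91 mm and grips with 3 to 60 N. Pads are 32 mm wide; open, the fingers measure 118 mm over their backs; the gripper's body (76 mm by 178 mm) begins 60 mm behind the grasp point.
Start: joints at [68.698, 18.312, 89.639, -0, 72.044, -1.146], TCP at [198.141, 539.799, 213.976] pointing down, gripper open.
Joint ranges: [-177.97, 177.97], [-48.28, 115.42], [12.27, 149.76], [-77.06, 257.06], [2.81, 150.46], [-146.56, 146.56]. Speed limits (degrees/s): [147.25, 147.25, 180, 180, 180, 180].

INTERFACE

Orientations are given as [roll, pitch, yaw] about the fixed x, y, z axes, in that order (R = Rz(yaw) Ry(pitch) Rx(roll)).
In Python, from workcell import env gives the robot as it stands.
- The arm moves only by the shell command python3 -m pendant 'ROWS' [FORCE]. ROWS is JSON, a list of rows, each an object with "xyz": the shift along the tool's x, y, z in m, a list of three; "roll": the turn about the tool's z in degrees; "jaw": the closure, from 0 (fully open) to 1 (shut). A call has exactly 8 rows; each row is the pose to reach, as a shift and turn from the pose commanded when the call began, along the tool's axes at that moment; what a row does not reach only later rows make up. A row lasts 1/8 s, in which the tool goes at most 62.5 mm and 10.7 degrees, less where a joint would pass 70% of its speed; a pose out of reach is approached as far as the arm can. A call with a gripper value outside its range is refused whole. The fingers move at their own pace and stop on an object; FORCE is the grip in N (left out, the last holds). Time passes only in rows, so rows that repeat a pose let the fingers close, or fill a call up. It gives the time, the measured TCP pose, the force and the opening at its end, in the units of the state.
- env.state(): the state, without advancing time (a new reading comes with each control period).
- env.grab_frame(name): name is "scene" or "top"; returns (picture, depth): 384x512x3 uint8, blue, green, red; 384x512 float32, mm along the optical axis (not along the pixel's ray), 0 where there is no reading.
- env.camera_params(name): a dict with "camera_matrix" (3x3 intrinsics, pixels), "cam_to_world" (4x4, takes a point from camera to world coordinates). Camera axes: x right, y up, looking along -z (the intrinsics and any distortion apply to the point x, -y, -z); pixel columns grow to the right and rows downward; lengths in mm; the calibration is good to about 2 mm. A picture is of the moment at which its call begins. camera_params takes no time and is no camera call.
- env.job_done(): hands the job in, once; it reports no verdict.
The state is a dict: "time_s": time; "qpos": joint angles; "qvel": joint speeds; "effort": joint torques, N m; "ee_pos": TCP position; "ee_rot": TCP orientation; "force": force on the tool from outside, world axes, zero at the start; "torque": the same for the moment, N m; "gripper_width": finger opening in mm.
Only numpy, scipy, OpenCV 4.12 (cv2) and the standard library are available. Lean on these libraries where they do the work, as an engineer would, in place of code of your own. Each camera call takes 0.05 s, during which the arm holds its last target. There are 200 camera calls.

TASK

Pick up the stick-shaped infrared thermometer and aim its nose level at the middle of the side of the cup that stands on the warming plate, from 5 to 10 cm away and without touching the cup, holding it still for about two seconds. Then slide the thermometer nose first into its smoky acrylic case, fully home so that its handle comes up against the mouth of the case, and let it go. Leave the cup and everything else where they stand.

Things in the scene. Friction and masses are not known exactly. Their poses are not given: they have to be found in the camera images.
- thermometer: Infrared thermometer lying on the steel top. Black box handle 90 long x 36 wide x 30 mm high; from its front face a round steel barrel, 24 mm diameter, 75 mm long, axis 15 mm above the handle's underside, the last 14 mm tapering to 15 mm. Origin: centre of the handle's underside; +x along the barrel to the nose, z up. 0.13 kg, mostly handle; grip the handle across y.
- lens (a point): Lens in the thermometer's nose: front end of the barrel, at (120, 0, 15) mm in the thermometer's frame. It looks along +x.
- shoulder (a point): Centre of the handle's front face, where the barrel begins, at (45, 0, 15) mm in the thermometer's frame. Rests against the mouth of the case when fully home.
- case: Case: horizontal square sleeve of smoky acrylic, grey floor, fixed. Bore 27 x 27 mm, 80 deep, its floor 4 mm and axis 17.5 mm above the steel top; outside 86 long x 39 wide x 35 mm high; a 3 mm thick fixing plate 75 wide begins 30 mm behind the mouth. Origin: on the steel top below the centre of the mouth, which faces roughly to the robot; +x into the bore, z up.
- mouth (a point): Centre of the open mouth of the case, 17.5 mm above the steel top; +x into the bore.
- warmer: Warming plate, fixed: a flat dark steel box 140 x 140 mm with a black round top, 28 mm high, small knob on its near side. Origin: centre of its underside.
- cup: White ceramic cup without handle, 82 mm across the rim, 65 mm high, tapering towards the foot, loose on the warming plate. Origin: centre of its underside. This is the cup to check.
- cup_middle (a point): Middle of that cup: on its axis, 36 mm above its underside; where to aim. The wall is about 38 mm from it.
- spare_cup: Bystander: the same white cup, standing on the steel top, not on the warming plate. Origin: centre of its underside.
- tamper: Bystander: steel tamper standing on its 58 mm base, 90 mm high. Origin: centre of its underside.
- canister: Bystander: frosted glass canister with steel lid, 96 mm diameter, 140 mm high, off to one side. Origin: centre of its underside.
- pitcher: Bystander: steel milk pitcher with handle, 84 mm diameter, 100 mm high, off to one side. Origin: centre of its underside.
- brush: Bystander: grinder brush, 170 mm long, lying on the steel top off to the left. Origin: centre of its underside.
Not all that is in view belongs to the job. Leave any purple or turquoise look-alike of the thermometer alone.

How it is judged (in metres and radians):
On the way:
1. the lens is aimed at the middle of the cup on the warming plate (within 20 mm up, down or sideways), 60 to 180 mm from the cup's axis, and held still (below 0.02 m/s and 0.15 rad/s) for one second (x of cup_middle in the frame of lens between 0.06 and 0.18 m and y of cup_middle in the frame of lens between -0.02 and 0.02 m and z of cup_middle in the frame of lens between -0.02 and 0.02 m and linear speed of thermometer below 0.02 m/s and angular speed of thermometer below 0.15 rad/s), for 1 s.
At the end, for the whole second after the job is handed in: The thermometer lies at rest in the case, nose first: the handle's front face within 5 mm of the mouth along the bore, within 4 mm sideways and 6 mm in height of its centre, in line with the case within 0.08 rad; the cup is within 15 mm of where it stood (x of shoulder in the frame of mouth between -0.005 and 0.004 m and y of shoulder in the frame of mouth between -0.004 and 0.004 m and z of shoulder in the frame of mouth between -0.006 and 0.005 m and angle between the x axis of thermometer and the x axis of case, either way round below 0.08 rad and x of lens in the frame of mouth above 0.06 m and linear speed of thermometer below 0.01 m/s and distance of cup from where it was at the start of the episode below 0.015 m); the robot touches nothing.
It fails at once if the cup on the warming plate is touched by the thermometer or the robot (contact force between cup and thermometer above 0.3 N or contact force between cup and the arm above 0.3 N or contact force between cup and the fingers above 0.3 N).
It fails at once if the spare cup, tamper, canister, pitcher or brush is moved more than 30 mm (distance of any of spare_cup, tamper, canister, pitcher, brush from where it was at the start of the episode above 0.03 m).
It fails at once if the cup is moved more than 15 mm (distance of cup from where it was at the start of the episode above 0.015 m).
It also fails if it takes over 58 s, if anything falls off the work surface, if the arm or the gripper's body presses on something with over 40 N, if the wrist force passes 120 N, or if a joint passes its speed limit or range.

## Working session

There is one attempt and no reset: what is moved stays moved. The work goes in short steps, Python scripts to look and compute and a shell command to move; the robot and the scene stay as the last step left them, time stands still between calls to the robot, and variables do not carry over. Pictures are saved under pics/ and viewed, about 8 in all and at most 12, crops included, and the job is handed in when it is done.

```bash
mkdir -p pics; ls; cat > h.py <<'E'
from workcell import env
import numpy as np, cv2
def grab(n):
    im,d=env.grab_frame(n); np.savez('/tmp/%s.npz'%n,im=im,d=d); return im,d
def pts(n,uv,z=None,d=None):
    p=env.camera_params(n);K=np.array(p['camera_matrix']);T=np.array(p['cam_to_world'])
    uv=np.atleast_2d(np.array(uv,float))
    r=np.c_[(uv[:,0]-K[0,2])/K[0,0],-(uv[:,1]-K[1,2])/K[1,1],-np.ones(len(uv))]
    w=r@T[:3,:3].T; o=T[:3,3]
    s=(z-o[2])/w[:,2] if d is None else np.asarray(d,float)
    return o+w*np.reshape(s,(-1,1))
E
python3 - <<'E'
from h import *
print(env.state()); 
for n in ('scene','top'):
    im,d=grab(n); cv2.imwrite(f'pics/{n}0.png',cv2.resize(im,(800,600),interpolation=cv2.INTER_CUBIC)); print(env.camera_params(n))
E
```

```text
pics
{'time_s': 0.0, 'qpos': array([ 6.86978174e+01,  1.83515309e+01,  8.97067572e+01, -4.00891218e-03,
        7.20430779e+01, -1.14613954e+00]), 'qvel': array([-0.01617896,  0.03920375, -0.04167421, -0.00578838,  0.02269494,
       -0.03807872]), 'effort': array([ 9.70841138e-04, -4.12463057e+01, -2.31967145e+01,  7.29157543e-02,
        4.59617155e-02, -1.52434241e-04]), 'ee_pos': array([197.97108655, 539.30637036, 213.11900372]), 'ee_rot': array([1.79998217e+02, 1.01422012e-01, 6.98451947e+01]), 'force': array([-0.5771403 , -0.53709659, -0.17126736]), 'torque': array([ 0.00750133,  0.01888034, -0.00548795]), 'gripper_width': 91.1676456590585}
{'camera_matrix': array([[451.0971012 ,   0.        , 252.02746026],
       [  0.        , 451.0971012 , 186.72647596],
       [  0.        ,   0.        ,   1.        ]]), 'cam_to_world': array([[ 5.82639542e-01, -5.91778462e-01,  5.57072183e-01,
         1.48710091e+03],
       [ 8.12512055e-01,  4.08229134e-01, -4.16140762e-01,
        -7.27808513e+02],
       [ 1.88500454e-02,  6.95087927e-01,  7.18677570e-01,
         1.30162393e+03],
       [ 0.00000000e+00,  0.00000000e+00,  0.00000000e+00,
         1.00000000e+00]])}
{'camera_matrix': array([[430.6541291 ,   0.        , 255.4819343 ],
       [  0.        , 430.6541291 , 179.41440441],
       [  0.        ,   0.        ,   1.        ]]), 'cam_to_world': array([[ 5.68244147e-03,  9.98006599e-01, -6.28533000e-02,
         4.19806747e+02],
       [-9.99961230e-01,  5.24827082e-03, -7.07062719e-03,
        -1.63704698e+00],
       [-6.72666146e-03,  6.28910416e-02,  9.97997730e-01,
         1.51347196e+03],
       [ 0.00000000e+00,  0.00000000e+00,  0.00000000e+00,
         1.00000000e+00]])}
```

View pics/scene0.png

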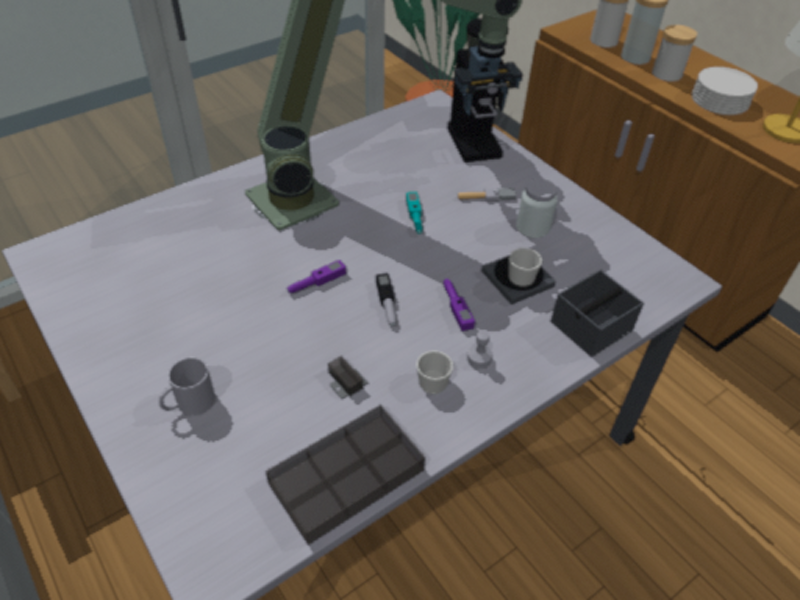

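View pics/top0.png

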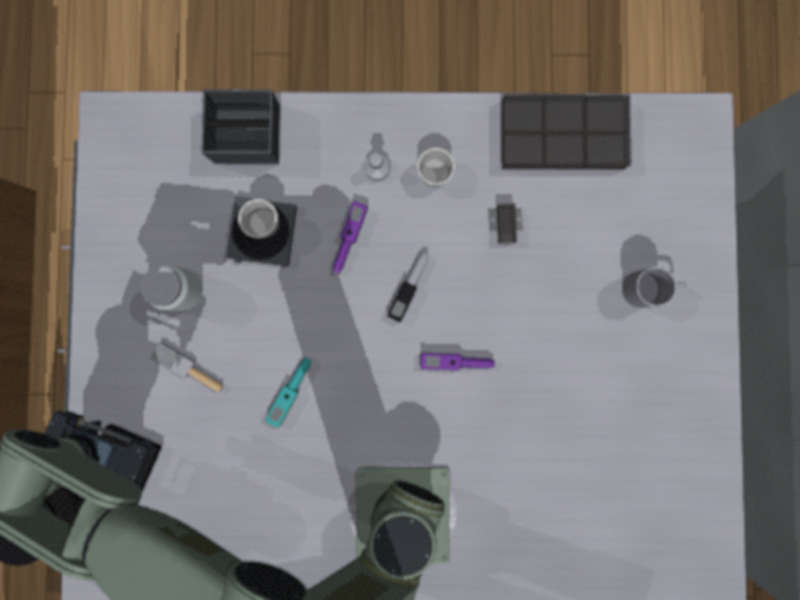

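Scene: the black thermometer lies at top-view px (408,285) with its nose up and slightly right. The case is at (507,223), mouth towards the robot, the warmer and cup at (258,222), and the spare cup at (436,166). Purple and turquoise look-alikes are nearby.

```bash
python3 - <<'E'
from h import *
out=[]
for n,boxes in (('top',dict(th=(235,145,285,210),case=(308,120,340,162),cup=(140,115,200,175))),
          ('scene',dict(th=(232,168,262,212),case=(203,222,240,258),cup=(300,150,360,195)))):
    f=np.load(f'/tmp/{n}.npz');im,d=f['im'],f['d']
    vv,uu=np.mgrid[:384,:512]
    P=pts(n,np.c_[uu.ravel(),vv.ravel()],d=d.ravel()).reshape(384,512,3)
    g=im.max(2)
    for k,(a,b,c,e) in boxes.items():
        Q=P[b:e,a:c].reshape(-1,3); G=g[b:e,a:c].ravel()
        m=Q[:,2]>10
        print(n,k,m.sum(),'z pct',np.percentile(Q[m,2],[5,50,95]).round(),'table z',np.median(Q[~m,2]).round(1))
        if k=='th':
            for nm,mm in(('handle',(G<70)),('all',m)):
                q=Q[mm,:2]; r=cv2.minAreaRect(q.astype(np.float32)); pc=np.linalg.svd(q-q.mean(0),full_matrices=False)[2][0]
                print(nm,q.mean(0).round(1),np.array(r[0]).round(1),np.array(r[1]).round(1),r[2],np.degrees(np.arctan(pc[1]/pc[0])))
        if k=='case':
            mm=(G<95); q=Q[mm]; r=cv2.minAreaRect(q[:,:2].astype(np.float32)); print(mm.sum(),r)
        if k=='cup':
            mm=Q[:,2]>85; q=Q[mm]
            if mm.sum(): print('rim',q[:,:2].min(0),q[:,:2].max(0),cv2.minEnclosingCircle(q[:,:2].astype(np.float32)))
    out.append(cv2.resize(im[142:260,200:345] if n=='scene' else im[115:215,235:345],(400,400),interpolation=cv2.INTER_CUBIC))
cv2.imwrite('pics/crop1.png',np.hstack(out))
E
```

```text
top th 422 z pct [19. 29. 35.] table z 0.1
handle [478.    0.5] [468.9   4.7] [32.5 83.4] 63.85331344604492 -27.00501622652057
all [491.1  -8.2] [513.6  -8.5] [196.3  89.9] 1.64810311794281 -22.993125602933155
top case 315 z pct [21. 35. 40.] table z 0.2
305 ((641.8110961914062, -226.55618286132812), (46.05935287475586, 87.95396423339844), 82.98519134521484)
top cup 1641 z pct [19. 28. 92.] table z -0.1
rim [419.80674725  -1.63704698] [680.09958164 351.10428282] ((539.9900512695312, 173.68174743652344), 212.55764770507812)
scene th 271 z pct [15. 28. 35.] table z 1.2
handle [482.7  -6.8] [4.737e+02 4.000e-01] [34.1 88.6] 64.96282958984375 -14.703439233773441
all [509.8 -19.3] [ 925.3 -344. ] [  86.5 1358.1] 52.0194091796875 -34.898371576903585
scene case 324 z pct [13. 35. 41.] table z 1.2
342 ((644.722412109375, -227.01048278808594), (90.79718017578125, 53.238563537597656), 6.603855133056641)
scene cup 1025 z pct [15. 31. 93.] table z 1.0
rim [ 602.33446169 -727.80851258] [1487.10090569  357.04123715] ((1047.3056640625, -194.21009826660156), 691.4820556640625)
```

View pics/crop1.png

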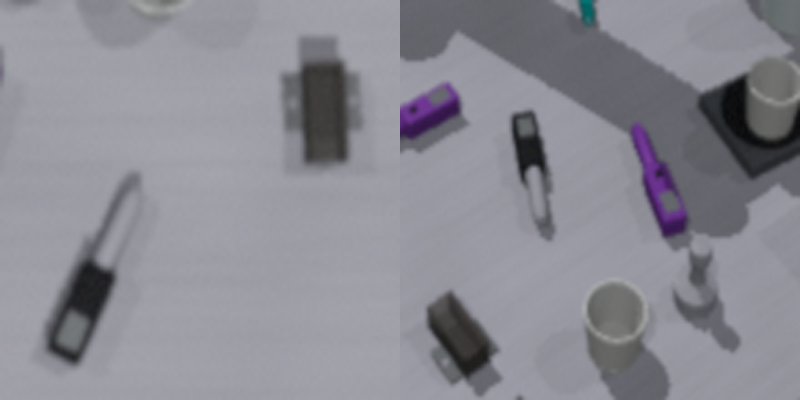

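The crops show the thermometer alone and unobstructed, handle at the back (grey display) and nose forward-right. The case's mouth end is at left-crop (325,163), with the plate tabs at y≈72–125. I'll refine poses with valid-depth masks.

```bash
cat > meas.py <<'E'
from h import *
def cloud(n,box):
    f=np.load(f'/tmp/{n}.npz');im,d=f['im'],f['d'];a,b,c,e=box
    vv,uu=np.mgrid[b:e,a:c];uv=np.c_[uu.ravel(),vv.ravel()]
    dd=d[b:e,a:c].ravel();P=pts(n,uv,d=dd);ok=dd>0
    return uv[ok],P[ok],im[b:e,a:c].reshape(-1,3)[ok].astype(int)
def rect(q):
    (c,s,a)=cv2.minAreaRect(q.astype(np.float32))
    if s[0]<s[1]: a-=90;s=s[::-1]
    return np.round(c,1),np.round(s,1),round((a+90)%180-90,1)
if __name__=='__main__':
  B={'top':dict(th=(240,150,280,210),case=(308,120,340,162),cup=(140,115,195,175),all=(40,60,470,300)),
   'scene':dict(th=(232,168,262,212),case=(203,222,240,258),cup=(300,150,360,195))}
  for n in B:
    uv,P,C=cloud(n,B[n]['th']);G=C.max(1)
    m=P[:,2]>22; print(n,'handle top by z',m.sum(),rect(P[m,:2]),np.median(P[m,2]))
    m=(G<75); q=pts(n,uv[m],z=30 if n=='top' else 20); print('dark cast',rect(q[:,:2]))
    m=P[:,2]>8; print('all',m.sum(),rect(P[m,:2]),P[m][P[m,0].argmax()].round())
    uv,P,C=cloud(n,B[n]['case'])
    m=(P[:,2]>25); print('case z',m.sum(),rect(P[m,:2]),np.median(P[m,2]))
    m=C.max(1)<95; q=pts(n,uv[m],z=35); print('case dark cast',rect(q[:,:2]))
    uv,P,C=cloud(n,B[n]['cup'])
    m=(P[:,2]>80)&(P[:,2]<105);print('cup',m.sum(),cv2.minEnclosingCircle(P[m,:2].astype(np.float32)),P[m,:2].min(0),P[m,:2].max(0))
    m=(P[:,2]>20)&(P[:,2]<33);print('warmer',rect(P[m,:2]))
E
python3 meas.py
```

```text
top handle top by z 364 (array([500.5, -12.5]), array([161.4,  35.6]), -26.2) 29.32174711353275
dark cast (array([469.5,   4.4]), array([84.8, 32.4]), -26.2)
all 427 (array([514.8,  -5. ]), array([199.9, 137.1]), 0.3) [615. -73.   9.]
case z 293 (array([ 642.7, -228.9]), array([87.2, 39.6]), 0.1) 34.85001139726705
case dark cast (array([ 642. , -225.7]), array([87., 45.]), 0.3)
cup 131 ((640.9534912109375, 312.32305908203125), 41.4083366394043) [601.98206874 273.10856535] [680.09958164 351.10428282]
warmer (array([619.9, 318.4]), array([147. , 140.9]), -5.7)
scene handle top by z 231 (array([503.3, -12.3]), array([169.8,  37.4]), -25.7) 29.029851204309352
dark cast (array([468.8,   2.2]), array([102.1,  36.6]), -25.3)
all 285 (array([4.758e+02, 2.000e-01]), array([225.3, 107.5]), -36.3) [582. -45.  25.]
case z 265 (array([ 643.7, -229.1]), array([95.1, 43.7]), 2.9) 35.598413380449756
case dark cast (array([ 656.1, -237.1]), array([104.4,  53.2]), 4.5)
cup 159 ((700.711181640625, 308.9667053222656), 99.0085220336914) [602.33446169 271.75123434] [796.96302197 357.04123715]
warmer (array([625.4, 317.6]), array([142.2, 141.4]), 82.9)
```

```bash
python3 -m pendant '[{"xyz":[-0.02,0.021,0.0],"roll":0,"jaw":0},{"xyz":[-0.06,0.064,0.0],"roll":0,"jaw":0},{"xyz":[-0.1,0.107,0.0],"roll":1,"jaw":0},{"xyz":[-0.14,0.15,0.0],"roll":2,"jaw":0},{"xyz":[-0.18,0.193,0.0],"roll":3,"jaw":0},{"xyz":[-0.22,0.236,0.0],"roll":4,"jaw":0},{"xyz":[-0.26,0.279,0.0],"roll":5,"jaw":0},{"xyz":[-0.29,0.311,0.0],"roll":5.9,"jaw":0}]' 10
python3 - <<'E'
from h import *
from scipy.spatial.transform import Rotation as R
open('h.py','a').write('''
def go(xyz,yaw):
    from scipy.spatial.transform import Rotation as R
    s=env.state();r=R.from_euler('xyz',s['ee_rot'],degrees=True)
    print('t',round(s['time_s'],2),'pos',s['ee_pos'].round(1),'rot',s['ee_rot'].round(2),'F',s['force'].round(1),'w',round(s['gripper_width'],1))
    print('shift',r.inv().apply(np.array(xyz)-s['ee_pos']).round(1),'roll',round((s['ee_rot'][2]-yaw+180)%360-180,2))
''')
E
python3 -c "
from h import *;go([469,4.2,110],64)"
```

```text
time_s: 1.1
ee_pos: [390.6, 158.3, 213.8]
ee_rot: [-180.0, 0.0, 63.8]
force: [0.8, 0.0, -0.3]
gripper_width: 91.2
t 1.1 pos [390.6 158.3 213.8] rot [-1.800e+02  1.000e-02  6.384e+01] F [ 0.8  0.  -0.3] w 91.2
shift [-103.7  138.3  103.8] roll -0.16
```

```bash
python3 -m pendant '[{"xyz":[-0.025,0.033,0.025],"roll":0},{"xyz":[-0.05,0.066,0.05],"roll":0},{"xyz":[-0.075,0.1,0.075],"roll":0},{"xyz":[-0.094,0.126,0.094],"roll":0},{"xyz":[-0.104,0.138,0.104],"roll":0},{"xyz":[-0.104,0.138,0.104],"roll":0},{"xyz":[-0.104,0.138,0.104],"roll":0},{"xyz":[-0.104,0.138,0.104],"roll":0}]'
python3 -c "
from h import *;go([469,4.2,5],64)
im,d=grab('scene');cv2.imwrite('pics/s2.png',cv2.resize(im[130:270,180:360],(720,560),interpolation=cv2.INTER_CUBIC))"
```

```text
t 1.1 pos [390.6 158.3 213.8] rot [-1.800e+02  1.000e-02  6.384e+01] F [ 0.8  0.  -0.3] w 91.2
shift [-103.7  138.3  208.8] roll -0.16invalid input at $[0]: expected keys xyz, roll, jaw
```

View pics/s2.png

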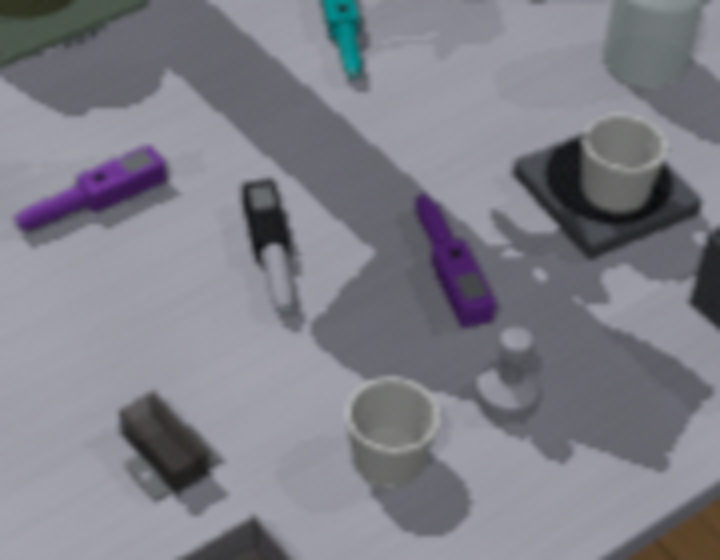

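The picture shows the arm hasn't moved: that call was refused because the jaw key is required in every row. The thermometer sits at (268,240), unmoved. Repeating with the key.

```bash
python3 -m pendant '[{"xyz":[-0.025,0.033,0.025],"roll":0,"jaw":0},{"xyz":[-0.05,0.066,0.05],"roll":0,"jaw":0},{"xyz":[-0.075,0.1,0.075],"roll":0,"jaw":0},{"xyz":[-0.094,0.126,0.094],"roll":0,"jaw":0},{"xyz":[-0.104,0.138,0.104],"roll":0,"jaw":0},{"xyz":[-0.104,0.138,0.104],"roll":0,"jaw":0},{"xyz":[-0.104,0.138,0.104],"roll":0,"jaw":0},{"xyz":[-0.104,0.138,0.104],"roll":0,"jaw":0}]'
python3 -c "
from h import *;go([469,4.2,5],64)"
```

```text
time_s: 2.15
ee_pos: [468.5, 7.2, 110.7]
ee_rot: [179.9, -0.0, 64.0]
force: [-0.1, 0.1, -0.0]
gripper_width: 90.9
t 2.15 pos [468.5   7.2 110.7] rot [ 1.7994e+02 -5.0000e-02  6.4020e+01] F [-0.1  0.1 -0. ] w 90.9
shift [ -2.6   1.7 105.7] roll 0.02
```

```bash
python3 -m pendant '[{"xyz":[-0.002,0.002,0.025],"roll":0,"jaw":0},{"xyz":[-0.002,0.002,0.05],"roll":0,"jaw":0},{"xyz":[-0.002,0.002,0.075],"roll":0,"jaw":0},{"xyz":[-0.002,0.002,0.095],"roll":0,"jaw":0},{"xyz":[-0.002,0.002,0.104],"roll":0,"jaw":0.2},{"xyz":[-0.002,0.002,0.105],"roll":0,"jaw":0.4},{"xyz":[-0.002,0.002,0.105],"roll":0,"jaw":0.6},{"xyz":[-0.002,0.002,0.105],"roll":0,"jaw":0.8}]' 25
python3 -m pendant '[{"xyz":[0,0,0],"roll":0,"jaw":0.8},{"xyz":[0,0,0],"roll":0,"jaw":0.8},{"xyz":[0,0,0],"roll":0,"jaw":0.8},{"xyz":[0,0,0],"roll":0,"jaw":0.8},{"xyz":[0,0,-0.005],"roll":0,"jaw":0.8},{"xyz":[0,0,-0.02],"roll":0,"jaw":0.8},{"xyz":[0,0,-0.04],"roll":0,"jaw":0.8},{"xyz":[0,0,-0.049],"roll":0,"jaw":0.8}]'
python3 -c "
from h import *;go([438,195,54],120)"
```

```text
time_s: 3.15
ee_pos: [469.9, 3.7, 5.6]
ee_rot: [179.9, -0.0, 63.9]
force: [-0.9, 0.4, 0.6]
gripper_width: 54.4
time_s: 4.15
ee_pos: [469.8, 3.7, 54.7]
ee_rot: [179.9, -0.0, 63.9]
force: [0.1, -0.6, -1.1]
gripper_width: 36.5
t 4.15 pos [469.8   3.7  54.7] rot [ 1.7994e+02 -4.0000e-02  6.3940e+01] F [ 0.1 -0.6 -1.1] w 36.5
shift [ 157.9 -112.5    0.7] roll -56.06
```

```bash
python3 -m pendant '[{"xyz":[0.01,-0.007,0],"roll":-4,"jaw":0.8},{"xyz":[0.03,-0.021,0],"roll":-11,"jaw":0.8},{"xyz":[0.055,-0.039,0],"roll":-19,"jaw":0.8},{"xyz":[0.08,-0.057,0],"roll":-28,"jaw":0.8},{"xyz":[0.105,-0.075,0],"roll":-37,"jaw":0.8},{"xyz":[0.13,-0.093,0],"roll":-46,"jaw":0.8},{"xyz":[0.15,-0.107,0],"roll":-53,"jaw":0.8},{"xyz":[0.158,-0.1125,0.0],"roll":-56,"jaw":0.8}]'
python3 -m pendant '[{"xyz":[0,0,0],"roll":0,"jaw":0.8},{"xyz":[0,0,0],"roll":0,"jaw":0.8},{"xyz":[0,0,0],"roll":0,"jaw":0.8},{"xyz":[0,0,0],"roll":0,"jaw":0.8},{"xyz":[0,0,0],"roll":0,"jaw":0.8},{"xyz":[0,0,0],"roll":0,"jaw":0.8},{"xyz":[0,0,0],"roll":0,"jaw":0.8},{"xyz":[0,0,0],"roll":0,"jaw":0.8}]'
python3 - <<'E'
from meas import *
go([438,195,54],120)
for n in('scene','top'):
    im,d=grab(n)
    cv2.imwrite(f'pics/{n}3.png',cv2.resize(im[90:250,230:430] if n=='scene' else im[90:270,110:320],(700,560),interpolation=cv2.INTER_CUBIC))
E
```

```text
time_s: 5.15
ee_pos: [437.2, 195.9, 53.6]
ee_rot: [-180.0, -0.0, 120.1]
force: [-0.3, -0.2, -0.4]
gripper_width: 35.8
time_s: 6.15
ee_pos: [437.7, 195.1, 54.0]
ee_rot: [180.0, -0.0, 119.9]
force: [0.3, 0.1, -0.9]
gripper_width: 36.1
t 6.15 pos [437.7 195.1  54. ] rot [180.    -0.   119.94] F [ 0.3  0.1 -0.9] w 36.1
shift [-0.2  0.2 -0. ] roll -0.06
```

View pics/scene3.png

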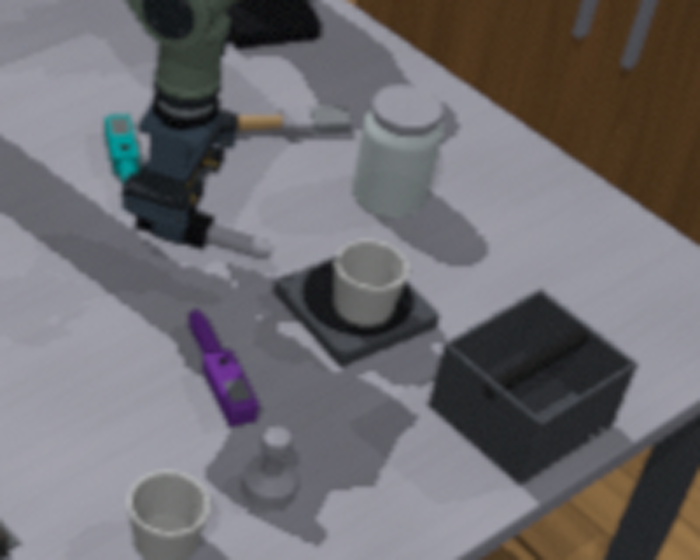

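View pics/top3.png

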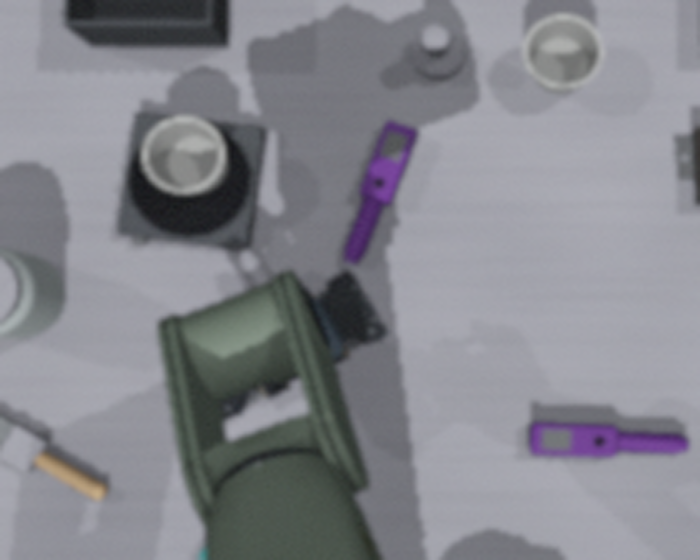

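The thermometer is held level with the barrel pointing at the cup: tip at scene-crop (265,248), top-crop (245,255), with a clear gap to the cup at (370,285). I'll check the tip position against the expected lens position (541.6, 255.1, 64).

```bash
python3 - <<'E'
from meas import *
print(pts('scene',[(230+268*200/700,90+250*160/560)],z=62),pts('top',[(110+242*.3,90+250*180/560)],z=64))
for n,b in (('scene',(292,148,312,168)),('top',(176,158,196,184))):
    uv,P,C=cloud(n,b); m=(P[:,2]>45)&(P[:,2]<85)
    q=P[m]; print(n,m.sum(),q.mean(0).round(1),rect(q[:,:2]),'far',q[(q[:,:2]@[.866,.5]).argmax()].round(1),'z',np.percentile(q[:,2],[10,50,90]).round(1))
    c=q[:,:2].mean(0)-[437.7,195.1]; print('lateral',c@[-.5,.866],'along',c@[.866,.5])
    if n=='top':
        uv,P,C=cloud(n,(140,115,200,172));m=(P[:,2]>80)&(P[:,2]<105);print('cup',cv2.minEnclosingCircle(P[m,:2].astype(np.float32)))
E
```

```text
[[535.88606736 255.37218395  62.        ]] [[540.47919688 255.21051171  64.        ]]
scene 92 [513.7 233.8  70.3] (array([511.5, 235.1]), array([68.5, 25.1]), 23.9) far [541. 253.  64.] z [60.5 71.6 77.9]
lateral -4.478060018730502 along 85.18568103380684
top 80 [521.3 241.8  71.8] (array([521.6, 243. ]), array([42.3, 24.2]), 33.3) far [538.  256.5  67.9] z [66.2 72.7 76.2]
lateral -1.3651651511427698 along 95.74398501310617
cup ((641.9703369140625, 312.0716857910156), 41.48210144042969)
```

```bash
python3 -m pendant '[{"xyz":[0,0,0],"roll":0,"jaw":0.8},{"xyz":[0,0,0],"roll":0,"jaw":0.8},{"xyz":[0,0,0],"roll":0,"jaw":0.8},{"xyz":[0,0,0],"roll":0,"jaw":0.8},{"xyz":[0,0,0],"roll":0,"jaw":0.8},{"xyz":[0,0,0],"roll":0,"jaw":0.8},{"xyz":[0,0,0],"roll":0,"jaw":0.8},{"xyz":[0,0,0],"roll":0,"jaw":0.8}]'
python3 - <<'E'
from meas import *
f=np.load('/tmp/top.npz');im=f['im']
print(im.max(2)[126:166:3,306:342])
g=cv2.resize(im[110:175,295:350].max(2),None,fx=8,fy=8,interpolation=cv2.INTER_CUBIC)
m=(g<115).astype(np.uint8)
c=max(cv2.findContours(m,0,1)[0],key=cv2.contourArea)[:,0].astype(float)
uv=(c+.5)/8-.5+[295,110]
print('uv rect',cv2.minAreaRect(uv.astype(np.float32)))
q=pts('top',uv,z=35)[:,:2];print(rect(q))
for lo,hi in((-1,1),):
    c0=np.array(rect(q)[0])
    for s in(1,-1):
        e=q[((q[:,1]-c0[1])*s>10)&(abs(q[:,0]-c0[0])<30)]; p=np.polyfit(e[:,0]-c0[0],e[:,1],1); print('side',s,np.degrees(np.arctan(p[0])),p[1],e.std(0))
        e=q[((q[:,0]-c0[0])*s>30)&(abs(q[:,1]-c0[1])<14)]; p=np.polyfit(e[:,1]-c0[1],e[:,0],1); print('end',s,-np.degrees(np.arctan(p[0])),p[1])
uv,P,C=cloud('top',(308,120,340,162));k=P[:,2]>25;q=P[k,:2];print('z PCA',q.mean(0),cv2.PCACompute(q.astype(np.float32),None)[1])
k=(P[:,2]>1.5)&(P[:,2]<8);print('plate',P[k].mean(0),rect(P[k,:2]))
E
```

```text
time_s: 7.25
ee_pos: [437.7, 195.0, 54.0]
ee_rot: [180.0, -0.0, 119.9]
force: [1.3, 0.1, -2.2]
gripper_width: 36.3
[[172 173 172 172 173 174 173 174 174 174 165 145 130 128 130 130 131 130
  130 129 131 146 167 175 175 174 173 174 175 174 173 175 174 173 174 174]
 [173 173 174 174 174 174 175 174 175 174 166 143 125 122 123 122 122 121
  122 120 118 126 141 158 171 175 176 176 176 176 177 175 177 175 176 175]
 [174 174 174 174 174 171 166 164 163 162 152 123  78  62  66  65  63  65
   64  62  59  60  69 101 139 159 164 167 172 175 174 175 175 174 175 175]
 [177 176 175 176 176 167 139 116 111 109 108  92  66  59  64  68  68  66
   64  64  63  59  63  77  97 111 119 135 159 168 171 175 176 177 176 175]
 [174 175 174 174 174 166 146 121 112 113 112  98  71  58  66  68  66  65
   65  65  62  61  63  75  98 119 126 135 155 164 167 170 173 175 175 174]
 [173 173 173 173 172 169 152 131 131 136 127 102  72  58  65  67  69  65
   66  67  63  61  59  71  99 126 131 133 151 162 166 168 172 173 173 174]
 [173 173 173 172 172 172 160 131 111 109 110 101  76  60  62  67  69  66
   68  67  65  58
[... 986 characters left out ...]
171 170 170 169 170 169 169 169 170 169
  170 169 170 171 170 170 171 170 171 171 171 171 171 171 170 172 170 171]]
uv rect ((322.7099914550781, 142.46749877929688), (26.285856246948242, 18.249635696411133), 86.8201675415039)
(array([ 642.1, -222.9]), array([91.4, 63.1]), 3.4)
side 1 10.80000194099791 -197.5313699057535 [17.14501797  5.36727172]
end 1 2.83183246817107 687.6110082729622
side -1 -2.756289058282293 -250.36181402577034 [17.33391248  1.60050832]
end -1 3.6498926185130904 597.1745894235559
z PCA [ 643.27257508 -228.74044858] [[ 0.99960035  0.02827195]
 [-0.02827195  0.99960035]]
plate [ 652.89968913 -228.13283594    3.71769683] (array([ 654. , -230.5]), array([146.3, 110.3]), 0.2)
```

```bash
python3 -c "
from h import *;go([455.4,-237.7,54],92.7)"
```

```text
t 7.25 pos [437.7 195.   54. ] rot [180.    -0.   119.94] F [ 1.3  0.1 -2.2] w 36.3
shift [-3.838e+02 -2.007e+02 -1.000e-01] roll 27.24
```

```bash
python3 -m pendant '[{"xyz":[-0.013,-0.007,0],"roll":0,"jaw":0.8},{"xyz":[-0.043,-0.023,0],"roll":2,"jaw":0.8},{"xyz":[-0.08,-0.042,0],"roll":5,"jaw":0.8},{"xyz":[-0.12,-0.063,0],"roll":8,"jaw":0.8},{"xyz":[-0.16,-0.084,0],"roll":11,"jaw":0.8},{"xyz":[-0.2,-0.105,0],"roll":14,"jaw":0.8},{"xyz":[-0.24,-0.126,0],"roll":17,"jaw":0.8},{"xyz":[-0.275,-0.144,0],"roll":20,"jaw":0.8}]'
python3 -c "
from h import *;go([455.4,-237.7,30],92.7)"
```

```text
time_s: 8.25
ee_pos: [449.6, -117.5, 54.0]
ee_rot: [180.0, 0.0, 99.8]
force: [1.0, 0.1, -1.2]
gripper_width: 35.7
t 8.25 pos [ 449.6 -117.5   54. ] rot [1.800e+02 1.000e-02 9.979e+01] F [ 1.   0.1 -1.2] w 35.7
shift [-119.4  -14.7   24. ] roll 7.09
```

```bash
python3 -m pendant '[{"xyz":[-0.03,-0.004,0],"roll":2,"jaw":0.8},{"xyz":[-0.06,-0.007,0],"roll":4,"jaw":0.8},{"xyz":[-0.09,-0.011,0.006],"roll":6,"jaw":0.8},{"xyz":[-0.11,-0.0135,0.014],"roll":7.1,"jaw":0.8},{"xyz":[-0.1194,-0.0147,0.022],"roll":7.1,"jaw":0.8},{"xyz":[-0.1194,-0.0147,0.024],"roll":7.1,"jaw":0.8},{"xyz":[-0.1194,-0.0147,0.024],"roll":7.1,"jaw":0.8},{"xyz":[-0.1194,-0.0147,0.024],"roll":7.1,"jaw":0.8}]'
python3 - <<'E'
from meas import *
go([455.4,-237.7,8.1],92.7)
ims=[]
for n,b in(('top',(290,110,360,200)),('scene',(170,190,250,280))):
    im,d=grab(n); a,t,c,e=b
    ims.append(cv2.resize(im[t:e,a:c],(400,int(400*(e-t)/(c-a))),interpolation=cv2.INTER_CUBIC)[:450])
h=min(i.shape[0] for i in ims);cv2.imwrite('pics/pre.png',np.hstack([i[:h] for i in ims]))
E
```

```text
time_s: 9.25
ee_pos: [456.4, -234.6, 30.1]
ee_rot: [180.0, -0.0, 92.9]
force: [-0.3, -0.0, -1.6]
gripper_width: 35.8
t 9.25 pos [ 456.4 -234.6   30.1] rot [ 1.7999e+02 -1.0000e-02  9.2910e+01] F [-0.3 -0.  -1.6] w 35.8
shift [-3.1 -1.2 22. ] roll 0.21
```

View pics/pre.png

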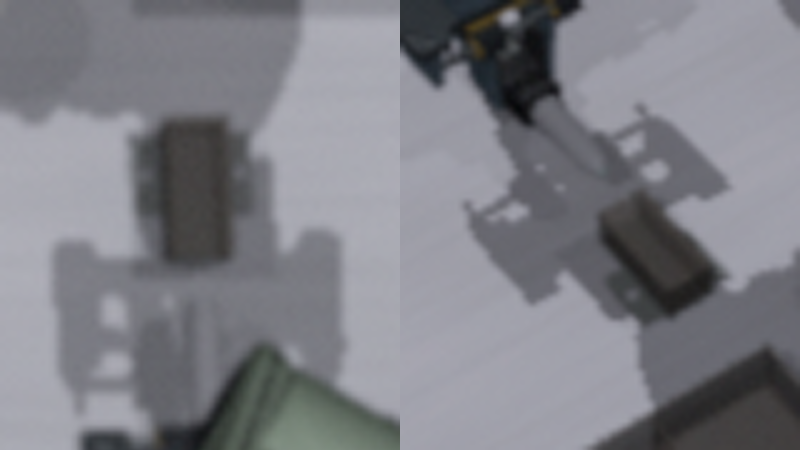

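The left crop shows the barrel (tip ≈(197,300), axis ≈203 further back) in front of the case (centre 197.5 at its mouth, 192.5 at its far end, so leaning about 2°). The right crop shows the nose in line with the mouth. Next: lateral error, with both objects measured in the same frames.

```bash
cat > rel.py <<'E'
from meas import *
s=env.state();yaw=s['ee_rot'][2]-90;a=np.radians(yaw);u=np.array([np.cos(a),np.sin(a)]);v=np.array([-u[1],u[0]]);o=s['ee_pos'][:2]
print('pos',s['ee_pos'].round(1),'yaw',yaw.round(2))
def line(q,nm):   # line fit of bin mid-widths in tool coords
    L=q-o;x=L@u;y=L@v;b=np.arange(x.min(),x.max(),5);c=[((y[k].min()+y[k].max())/2,x[k].mean(),np.ptp(y[k])) for i in b if (k:=(x>=i)&(x<i+5)).sum()>4]
    c=np.array(c)[1:-1];p=np.polyfit(c[:,1],c[:,0],1)
    print(nm,len(q),'x',x.min().round(1),x.max().round(1),'med y',np.median(y).round(2),'slope deg',np.degrees(p[0]).round(2),'y at 100/150/190',np.polyval(p,[100,150,190]).round(2),'w',np.median(c[:,2]).round(1))
for n,bc,bt in(('top',(308,120,340,168),(310,155,345,185)),('scene',(200,222,245,262),(188,200,216,232))):
    uv,P,C=cloud(n,bc);L=(P[:,:2]-o)@u;k=(P[:,2]>29)&(P[:,2]<42)&(L>140);line(P[k,:2],n+' case')
    z0=s['ee_pos'][2]-5.6+15
    uv,P,C=cloud(n,bt);D=P[:,:2]-o;k=(P[:,2]>z0-3)&(P[:,2]<z0+20)&(D@u>50)&(D@u<135)&(abs(D@v)<22);line(P[k,:2],n+' barrel');print('   z top',np.percentile(P[k,2],[50,90]).round(1))
E
python3 rel.py
```

```text
pos [ 456.6 -234.8   30.2] yaw 2.9
top case 273 x 144.8 230.4 med y -3.78 slope deg -1.06 y at 100/150/190 [-2.02 -2.95 -3.69] w 37.2
top barrel 119 x 51.3 117.6 med y 2.47 slope deg -0.69 y at 100/150/190 [ 0.89  0.29 -0.19] w 19.5
   z top [48.9 53.8]
scene case 235 x 142.1 319.8 med y -4.94 slope deg 1.23 y at 100/150/190 [-5.71 -4.64 -3.78] w 38.7
scene barrel 109 x 50.4 123.1 med y -2.03 slope deg 0.22 y at 100/150/190 [-0.37 -0.17 -0.01] w 18.2
   z top [49.3 54.7]
```

```bash
python3 -c "
from h import *;go([458.5,-236.7,8.1],92.3)"
```

```text
t 9.35 pos [ 456.6 -234.8   30.2] rot [179.97   0.    92.9 ] F [-0.4  0.4 -1.2] w 35.8
shift [-2.   1.8 22.1] roll 0.6
```

```bash
python3 -m pendant '[{"xyz":[-0.001,0.001,0.006],"roll":0.3,"jaw":0.8},{"xyz":[-0.002,0.0018,0.012],"roll":0.6,"jaw":0.8},{"xyz":[-0.002,0.0018,0.018],"roll":0.6,"jaw":0.8},{"xyz":[-0.002,0.0018,0.021],"roll":0.6,"jaw":0.8},{"xyz":[-0.002,0.0018,0.022],"roll":0.6,"jaw":0.8},{"xyz":[-0.002,0.0018,0.022],"roll":0.6,"jaw":0.8},{"xyz":[-0.002,0.0018,0.022],"roll":0.6,"jaw":0.8},{"xyz":[-0.002,0.0018,0.022],"roll":0.6,"jaw":0.8}]'
python3 - <<'E'
from h import *
for n in('top','scene'): grab(n)
E
python3 rel.py
```

```text
time_s: 10.35
ee_pos: [458.3, -237.2, 8.1]
ee_rot: [180.0, 0.0, 92.2]
force: [0.5, -0.2, -0.9]
gripper_width: 35.9
pos [ 458.3 -237.2    8. ] yaw 2.24
top case 272 x 142.8 229.0 med y 1.38 slope deg 0.89 y at 100/150/190 [-0.09  0.69  1.31] w 37.6
top barrel 117 x 51.1 117.7 med y 2.72 slope deg -2.46 y at 100/150/190 [ 0.41 -1.73 -3.44] w 19.2
   z top [27.3 32.4]
scene case 231 x 141.5 231.0 med y 0.62 slope deg -0.73 y at 100/150/190 [2.12 1.48 0.96] w 37.1
scene barrel 106 x 50.1 122.0 med y -2.45 slope deg 1.42 y at 100/150/190 [-0.75  0.49  1.49] w 19.7
   z top [27.8 32. ]
```

```bash
python3 -m pendant '[{"xyz":[0.001,0.004,0],"roll":0,"jaw":0.8},{"xyz":[0.001,0.010,0],"roll":0,"jaw":0.8},{"xyz":[0.001,0.016,0],"roll":0,"jaw":0.8},{"xyz":[0.001,0.022,0],"roll":0,"jaw":0.8},{"xyz":[0.001,0.028,0],"roll":0,"jaw":0.8},{"xyz":[0.001,0.034,0],"roll":0,"jaw":0.8},{"xyz":[0.001,0.040,0],"roll":0,"jaw":0.8},{"xyz":[0.001,0.045,0],"roll":0,"jaw":0.8}]'
python3 -c "
from h import *;go([458.3,-236.2,8.1],92.2)
for n in('top','scene'): grab(n)"
python3 rel.py
```

```text
time_s: 11.45
ee_pos: [503.6, -234.4, 7.9]
ee_rot: [180.0, -0.0, 92.2]
force: [-0.3, -0.5, -1.1]
gripper_width: 36.1
t 11.45 pos [ 503.6 -234.4    7.9] rot [179.99  -0.    92.25] F [-0.3 -0.5 -1.1] w 36.1
shift [ -0.  -45.3  -0.2] roll 0.05
pos [ 503.9 -234.5    7.9] yaw 2.26
top case 138 x 140.0 182.5 med y 0.82 slope deg 1.9 y at 100/150/190 [-2.37 -0.71  0.62] w 37.6
top barrel 66 x 51.1 97.4 med y 4.57 slope deg -6.08 y at 100/150/190 [ 0.13 -5.18 -9.42] w 18.1
   z top [27.6 32.3]
scene case 127 x 140.2 269.9 med y -0.96 slope deg -0.05 y at 100/150/190 [-0.3  -0.34 -0.37] w 35.7
scene barrel 62 x 51.8 101.7 med y -2.42 slope deg -3.67 y at 100/150/190 [-2.28 -5.49 -8.05] w 19.4
   z top [28.8 33.7]
```

Force is nil with the nose 22 mm past the mouth; continuing.

```bash
python3 -m pendant '[{"xyz":[0,0.004,0],"roll":0,"jaw":0.8},{"xyz":[0,0.009,0],"roll":0,"jaw":0.8},{"xyz":[0,0.014,0],"roll":0,"jaw":0.8},{"xyz":[0,0.019,0],"roll":0,"jaw":0.8},{"xyz":[0,0.024,0],"roll":0,"jaw":0.8},{"xyz":[0,0.029,0],"roll":0,"jaw":0.8},{"xyz":[0,0.034,0],"roll":0,"jaw":0.8},{"xyz":[0,0.038,0],"roll":0,"jaw":0.8}]'
python3 -c "
from h import *;go([503.6,-234.4,8.1],92.2)"
```

```text
time_s: 12.55
ee_pos: [541.5, -232.9, 7.9]
ee_rot: [180.0, -0.0, 92.2]
force: [0.4, 0.2, -0.4]
gripper_width: 35.7
t 12.55 pos [ 541.5 -232.9    7.9] rot [179.99  -0.    92.24] F [ 0.4  0.2 -0.4] w 35.7
shift [  0.  -37.9  -0.2] roll 0.04
```

```bash
python3 -m pendant '[{"xyz":[0,0.002,0],"roll":0,"jaw":0.8},{"xyz":[0,0.004,0],"roll":0,"jaw":0.8},{"xyz":[0,0.006,0],"roll":0,"jaw":0.8},{"xyz":[0,0.008,0],"roll":0,"jaw":0.8},{"xyz":[0,0.010,0],"roll":0,"jaw":0.8},{"xyz":[0,0.0115,0],"roll":0,"jaw":0.8},{"xyz":[0,0.013,0],"roll":0,"jaw":0.8},{"xyz":[0,0.013,0],"roll":0,"jaw":0.8}]'
python3 -c "
from h import *;go([541.5,-232.9,8.1],92.2)"
```

```text
time_s: 13.55
ee_pos: [554.3, -232.4, 7.9]
ee_rot: [180.0, -0.0, 92.3]
force: [-0.2, 0.4, -1.5]
gripper_width: 36.4
t 13.55 pos [ 554.3 -232.4    7.9] rot [179.99  -0.    92.25] F [-0.2  0.4 -1.5] w 36.4
shift [  0.  -12.8  -0.2] roll 0.05
```

```bash
python3 -m pendant '[{"xyz":[0,0.0005,0],"roll":0,"jaw":0.8},{"xyz":[0,0.001,0],"roll":0,"jaw":0.8},{"xyz":[0,0.0015,0],"roll":0,"jaw":0.8},{"xyz":[0,0.002,0],"roll":0,"jaw":0.8},{"xyz":[0,0.002,0],"roll":0,"jaw":0.8},{"xyz":[0,0.0025,0],"roll":0,"jaw":0.8},{"xyz":[0,0.003,0],"roll":0,"jaw":0.8},{"xyz":[0,0.003,0],"roll":0,"jaw":0.8}]'
python3 -c "
from h import *;go([541.5,-232.9,8.1],92.2)"
```

```text
time_s: 14.55
ee_pos: [557.2, -232.3, 7.9]
ee_rot: [180.0, -0.0, 92.2]
force: [0.2, 0.1, -0.8]
gripper_width: 36.0
t 14.55 pos [ 557.2 -232.3    7.9] rot [179.99  -0.    92.24] F [ 0.2  0.1 -0.8] w 36.0
shift [  0.  -15.7  -0.2] roll 0.04
```

```bash
python3 -m pendant '[{"xyz":[0,0.0005,0],"roll":0,"jaw":0.8},{"xyz":[0,0.001,0],"roll":0,"jaw":0.8},{"xyz":[0,0.001,0],"roll":0,"jaw":0.8},{"xyz":[0,0.0015,0],"roll":0,"jaw":0.8},{"xyz":[0,0.002,0],"roll":0,"jaw":0.8},{"xyz":[0,0.002,0],"roll":0,"jaw":0.8},{"xyz":[0,0.002,0],"roll":0,"jaw":0.8},{"xyz":[0,0.002,0],"roll":0,"jaw":0.8}]'
python3 - <<'E'
from h import *;go([541.5,-232.9,8.1],92.2)
ims=[]
for n,b in(('top',(290,110,360,200)),('scene',(180,200,240,268))):
    im,d=grab(n); a,t,c,e=b
    ims.append(cv2.resize(im[t:e,a:c],(400,int(400*(e-t)/(c-a))),interpolation=cv2.INTER_CUBIC)[:450])
cv2.imwrite('pics/in.png',np.hstack([i[:450] for i in ims]))
E
```

```text
time_s: 15.55
ee_pos: [557.2, -232.1, 7.7]
ee_rot: [-179.8, -0.1, 92.3]
force: [-7.3, -1.1, 1.3]
gripper_width: 35.9
t 15.55 pos [ 557.2 -232.1    7.7] rot [-1.7978e+02 -5.0000e-02  9.2260e+01] F [-7.3 -1.1  1.3] w 35.9
shift [ -0.2 -15.8  -0.4] roll 0.06
```

View pics/in.png

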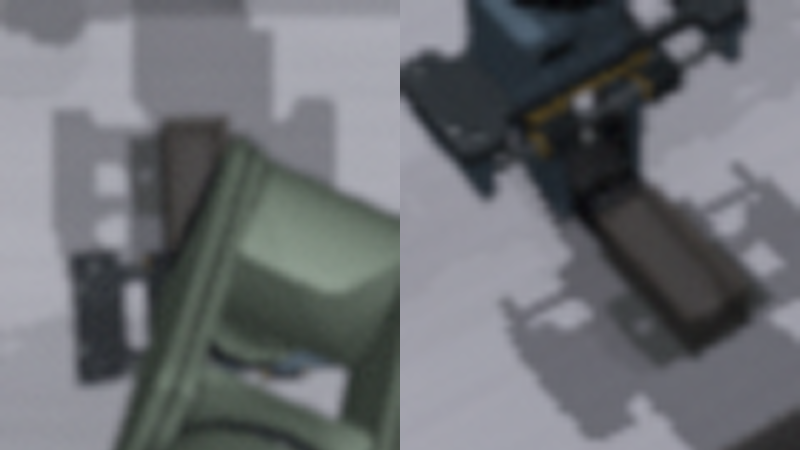

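Contact felt at TCP x=557.2 (7 N). The picture shows the handle flush against the mouth at right-crop (600,205). I'll relieve the push, open slowly, look, and rise.

```bash
python3 -m pendant '[{"xyz":[0,-0.0008,0],"roll":0,"jaw":0.8},{"xyz":[0,-0.0016,0],"roll":0,"jaw":0.8},{"xyz":[0,-0.0016,0.0007],"roll":0,"jaw":0.8},{"xyz":[0,-0.0016,0.0012],"roll":0,"jaw":0.62},{"xyz":[0,-0.0016,0.0012],"roll":0,"jaw":0.58},{"xyz":[0,-0.0016,0.0012],"roll":0,"jaw":0.54},{"xyz":[0,-0.0016,0.0012],"roll":0,"jaw":0.48},{"xyz":[0,-0.0016,0.0012],"roll":0,"jaw":0.4}]' 5
python3 -m pendant '[{"xyz":[0,0,0],"roll":0,"jaw":0.3},{"xyz":[0,0,0],"roll":0,"jaw":0.2},{"xyz":[0,0,0],"roll":0,"jaw":0.15},{"xyz":[0,0,-0.015],"roll":0,"jaw":0.15},{"xyz":[0,0,-0.05],"roll":0,"jaw":0.15},{"xyz":[0,0,-0.09],"roll":0,"jaw":0.15},{"xyz":[0,0,-0.13],"roll":0,"jaw":0.15},{"xyz":[0,0,-0.15],"roll":0,"jaw":0.15}]'
python3 -m pendant '[{"xyz":[0.0,-0.03,-0.02],"roll":0,"jaw":0.15},{"xyz":[0.03,-0.06,-0.04],"roll":0,"jaw":0.15},{"xyz":[0.07,-0.09,-0.06],"roll":0,"jaw":0.15},{"xyz":[0.12,-0.1,-0.06],"roll":0,"jaw":0.15},{"xyz":[0.17,-0.1,-0.06],"roll":0,"jaw":0.15},{"xyz":[0.22,-0.1,-0.06],"roll":0,"jaw":0.15},{"xyz":[0.27,-0.1,-0.06],"roll":0,"jaw":0.15},{"xyz":[0.3,-0.1,-0.06],"roll":0,"jaw":0.15}]'
python3 - <<'E'
from meas import *
ims=[]
for n,b in(('top',(290,110,360,200)),('scene',(180,200,240,268))):
    im,d=grab(n); a,t,c,e=b
    ims.append(cv2.resize(im[t:e,a:c],(400,int(400*(e-t)/(c-a))),interpolation=cv2.INTER_CUBIC)[:450])
cv2.imwrite('pics/out.png',np.hstack([i[:450] for i in ims]))
uv,P,C=cloud('top',(300,155,345,190));k=(P[:,2]>15)&(P[:,2]<50);q=P[k];print('handle',k.sum(),rect(q[:,:2]),np.median(q[:,2]))
uv,P,C=cloud('top',(308,115,340,190));k=(P[:,2]>20)&(P[:,2]<50);print('both',rect(P[k,:2]))
uv,P,C=cloud('top',(140,115,200,172));m=(P[:,2]>80)&(P[:,2]<105);print('cup',cv2.minEnclosingCircle(P[m,:2].astype(np.float32)))
E
```

```text
time_s: 16.65
ee_pos: [557.9, -232.4, 6.9]
ee_rot: [180.0, 0.0, 92.2]
force: [1.1, 0.0, -0.3]
gripper_width: 53.7
time_s: 17.65
ee_pos: [558.6, -232.8, 160.7]
ee_rot: [179.7, 0.1, 92.2]
force: [0.1, -0.6, -0.4]
gripper_width: 77.2
time_s: 18.65
ee_pos: [445.5, 65.6, 218.0]
ee_rot: [179.9, -0.0, 92.3]
force: [1.3, -0.6, -0.4]
gripper_width: 77.8
handle 283 (array([ 555.5, -232.2]), array([90.6, 37.8]), 2.7) 30.009645109499616
both (array([ 599. , -231.2]), array([174.7,  39.9]), 2.6)
cup ((641.54541015625, 312.1695861816406), 41.25214385986328)
```

View pics/out.png

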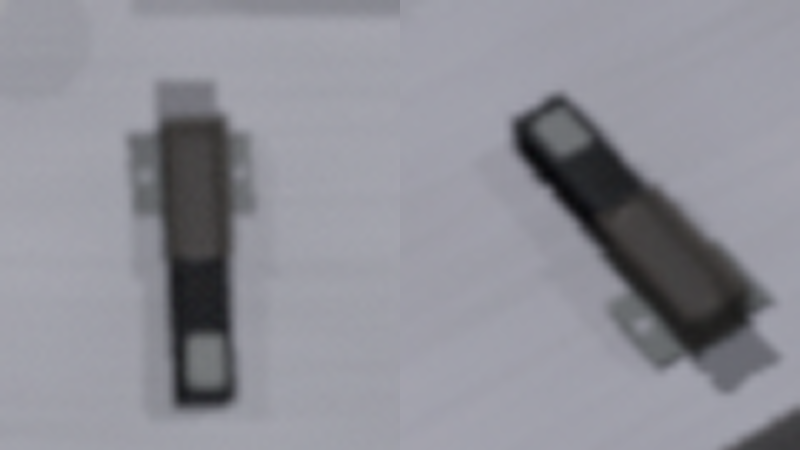

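The handle is flush against the mouth and in line with the case, with no visible gap at left-crop (200,260). Combined length is 175 mm against 176 expected when flush. Handing in.

```bash
python3 -c "
from h import *;env.job_done();go([0,0,0],0)"
```

```text
the job is handed in; nothing more can be done
the job is handed in; nothing more can be done
```

The job is done and handed in, at about 18.7 s on the robot's clock.

- **Aim:** I gripped the thermometer across its handle and pointed it level at the cup on the warming plate for about 2 s. The measured lens position was within a few mm of (541, 255, 64) mm, about 115 mm from the cup's axis, so about 77 mm from the wall.
- **Insertion:** It slid into the case with no noticeable side force. I pushed until it met the mouth at about 7 N, eased off, let go and moved the arm well clear.
- **Last checks:**
  - **Fully home:** thermometer and case together measured 174.7 mm long, against 176 mm when fully home, and the picture shows no gap.
  - **In line:** the handle lies at 2.7° and the case measured roughly 2.3° before insertion, so they agree within about 1°.
  - **Cup:** it stayed within about 1 mm of where it started. I checked it against its first picture.

The single yaw readings of the case disagreed, from about 1.6° to 4°, so I used about 2.3°. One move was refused because the rows lacked the jaw value; nothing moved, and I repeated it. I did not re-measure the bystanders at the end, but no move went near them and the wrist force showed no unexpected contact.

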